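# Find the stamped ware crate and push it to the dispatch line

### The arm

A 7-joint arm with a two-finger parallel gripper is mounted at the origin on a cart in front of the work surface, level with it; the furniture and walls round the work are solid. World frame = base frame: x ahead of the robot, y to its left, z up, the work surface at z = 0. Lengths are in m, angles in rad, forces in N, time in s.
With the tool pointing down it reaches from about 0.425 to 0.875 m from the base axis. Payload 4.7 kg.
Tool frame: the origin (TCP) lies on the centre line of the jaws, within the pads' length; the fingertips stand ahead of it and the grasp point (between the pads) lies 2 mm behind it (nose_length is the z of the fingertips in the tool frame, in m); z points along the fingers, y is the line along which they close (so a half turn about z gives the same grasp; the last joint's range is limited). The gripper opens to 87 mm and grips with 3 to 60 N. Pads are 19 mm wide; open, the fingers measure 117 mm over their backs; the gripper's body (75 mm by 190 mm) begins 51 mm behind the grasp point.
Start: joints at [1.125, 0.321, -0.07, 1.45, 0.023, 1.371, -0.057], TCP at [0.288, -0.583, 0.24] pointing down, gripper open.
Joint ranges: [-2.86, 2.86], [-0.3, 2.09], [-1.38, 1.24], [0.06, 2.45], [-1.56, 4.7], [0.09, 2.05], [-2.69, 2.69]. Speed limits (rad/s): [2.57, 2.57, 3.14, 3.14, 3.14, 3.14, 3.14].

### API

Orientations are given as a rotation vector (axis times angle).
In Python, from bench import * gives the robot as it stands.
- The arm moves only by the tool send_rows, never from a script. Its arguments are lists of equal length, an entry for each row: "xyz": the shift along the tool's x, y, z in mm, a list of three; "dr": the turn, a rotation vector about the tool's x, y, z in rad, a list of three. A call has exactly 10 rows; each row is the pose to reach, as a shift and turn from the pose commanded when the call began, along the tool's axes at that moment; what a row does not reach only later rows make up. A row lasts 1/12 s, in which the tool goes at most 41.7 mm and 7.16 degrees, less where a joint would pass 70% of its speed; a pose out of reach is approached as far as the arm can. A call with a gripper value outside its range is refused whole. "jaw" is the finger opening in mm, from 0 to 87, set as the call begins (left out, the last holds). The fingers move at their own pace and stop on an object; "grip_force" is the grip in N (left out, the last holds). Time passes only in rows, so rows that repeat a pose let the fingers close, or fill a call up. It gives the time, the measured TCP pose, the force, the opening and the grip force at its end, in the units of the state.
- get_state(): the state, without advancing time (a new reading comes with each control period).
- get_image(name): name is "side" or "top"; returns the picture (400x640x3 uint8, red, green, blue); there is no depth.
- calibration(name): a dict with "vfov" (degrees; the focal length in pixels is half the picture's height over the tangent of half this angle, whatever the lens; pixels are square), "cx", "cy" (the principal point, pixels), "rvec" (rotation vector, rad) and "tvec" (3), from world to camera coordinates, as OpenCV has them. Camera axes: x right, y down, z forward; pixel columns grow to the right and rows downward; lengths in m; the calibration is good to about 2 mm. A picture is of the moment at which its call begins. calibration takes no time and is no camera call.
- close_job(): hands the job in; it is judged then, once.
The state is a dict: "time": time; "joint_positions": joint angles; "qd": joint speeds; "joint_torque": joint torques, N m; "position": TCP position; "tool_rot": TCP orientation; "ft_force": force on the tool from outside, world axes, zero at the start; "torque": the same for the moment, N m; "grip_width": opening from 0.0 (shut) to 1.0 (fully open); "grip_force": force on a finger pad.
Only numpy, scipy, OpenCV 4.12 (cv2) and the standard library are available. Lean on these libraries where they do the work, as an engineer would, in place of code of your own. Each camera call takes 0.05 s, during which the arm holds its last target. There are 200 camera calls.

### The job

Two ware crates that look alike stand open side up to the left and right of the yellow dispatch line, and one of them has a red ring stamp on its underside. With the fingertips only, never gripping or lifting, push each crate over backwards, away from the robot, so that it lies on its far side with its underside facing the robot; once both lie so, push the stamped one sideways along the bench, still lying, until it sits squarely across the yellow line, with the line under its middle. Leave the other one lying clear of the line, and do not disturb the jars, cup and tools around.

Things in the scene. Friction and masses are not known exactly. Their poses are not given: they have to be found in the camera images.
- crate_stamped: wooden crate 100 mm deep (x) x 130 wide (y) x 140 high (z), open top, walls 7, empty, 0.25-0.5 kg. Origin: centre of underside; z up out of the mouth, x away from the robot within 0.29 rad; starts upright, left or right of the line. Has the red ring stamp, 68 mm across, with a red dot, mid-underside; else it looks like the other crate
- crate_plain: wooden crate 100 mm deep (x) x 130 wide (y) x 140 high (z), open top, walls 7, empty, 0.25-0.5 kg. Origin: centre of underside; z up out of the mouth, x away from the robot within 0.29 rad; starts upright, left or right of the line. Underside bare; else it looks like the other crate
- crate_stamped_center (a point): centre of the stamped crate, 70 mm above its underside on its mid-line: 70 mm over the bench when it stands, 50 when it lies on its side. Both crates: centre of mass about 49 mm above the underside. Lying, a crate is 100 mm high, 130 wide, 140 deep, its z pointing away from the robot and its x down
- crate_plain_center (a point): centre of the plain crate, 70 mm above its underside. Both crates: pushed away from the robot close under the rim, a crate tips about its far lower edge and beyond about 45 degrees falls by itself onto its far side; pushed low down it slides
- dispatch_line: yellow line, 24 mm wide and 340 mm long, painted flat on the bench between the two crates (no height to bump over), running away from the robot. Origin: its middle; x along the line away from the robot, y to the left across it
- jar_cobalt: blue screw-lid jar, 52 mm across, 66 high, at the right end of the bench; to be left alone. Origin: centre of its underside
- jar_iron: rust-red screw-lid jar, 58 mm across, 74 high, at the right end of the bench; to be left alone. Origin: centre of its underside
- water_cup: white enamel cup, 69 mm across, 79 high, at the right end of the bench; to be left alone. Origin: centre of its underside
- stamp_a: turned wooden hand stamp, 29 mm across, 58 high, on the near edge of the bench; to be left alone. Origin: centre of its underside
- sanding_block: grey abrasive block, 59 x 82 x 26 mm, on the near edge of the bench; to be left alone. Origin: centre of its underside
- tape_roll: paper tape roll lying flat, 64 mm across, 19 high, on the near edge of the bench; to be left alone. Origin: centre of its underside

How it is judged:
On the way, in this order (a step that is already met when the one before it is completed fails the run):
1. one of the crates has been tipped onto its far side, underside facing the robot (((angle between crate_stamped's own z axis and vertical between 1.4 and 1.74 rad and angle between crate_stamped's own x axis and vertical above 2.95 rad and angle between the z axis of crate_stamped and the x axis of dispatch_line, either way round below 0.75 rad and height (world z) of crate_stamped_center below 0.062 m) or (angle between crate_plain's own z axis and vertical between 1.4 and 1.74 rad and angle between crate_plain's own x axis and vertical above 2.95 rad and angle between the z axis of crate_plain and the x axis of dispatch_line, either way round below 0.75 rad and height (world z) of crate_plain_center below 0.062 m))), for 0.1 s.
2. both crates lie on their far sides, undersides facing the robot, and neither is on the yellow line yet (angle between crate_stamped's own z axis and vertical between 1.4 and 1.74 rad and angle between each of crate_stamped, crate_plain's own x axis and vertical above 2.95 rad and angle between the z axis of each of crate_stamped, crate_plain and the x axis of dispatch_line, either way round below 0.75 rad and height (world z) of each of crate_stamped_center, crate_plain_center below 0.062 m and angle between crate_plain's own z axis and vertical between 1.4 and 1.74 rad and (y of crate_stamped_center in the frame of dispatch_line above 0.105 m or y of crate_stamped_center in the frame of dispatch_line below -0.105 m) and (y of crate_plain_center in the frame of dispatch_line above 0.105 m or y of crate_plain_center in the frame of dispatch_line below -0.105 m)), for 0.1 s.
At the end, for the whole second after the job is handed in: Both crates lie at rest on their far sides, undersides to the robot (within about 40 degrees); the stamped one's middle is within 25 mm sideways of the yellow line (140 mm of its middle along it), the other's at least 105 mm aside of it (angle between crate_stamped's own z axis and vertical between 1.4 and 1.74 rad and angle between each of crate_stamped, crate_plain's own x axis and vertical above 2.95 rad and angle between the z axis of each of crate_stamped, crate_plain and the x axis of dispatch_line, either way round below 0.75 rad and height (world z) of each of crate_stamped_center, crate_plain_center below 0.062 m and angle between crate_plain's own z axis and vertical between 1.4 and 1.74 rad and (y of crate_plain_center in the frame of dispatch_line above 0.105 m or y of crate_plain_center in the frame of dispatch_line below -0.105 m) and y of crate_stamped_center in the frame of dispatch_line between -0.025 and 0.025 m and x of crate_stamped_center in the frame of dispatch_line between -0.14 and 0.14 m and linear speed of each of crate_stamped, crate_plain below 0.02 m/s and angular speed of each of crate_stamped, crate_plain below 0.1 rad/s); the robot touches nothing.
It fails at once if a crate is lifted off the bench ((height (world z) of crate_stamped_center above 0.105 m or (angle between crate_stamped's own z axis and vertical below 0.2 rad and height (world z) of crate_stamped_center above 0.092 m) or (angle between crate_stamped's own z axis and vertical between 1.35 and 1.79 rad and height (world z) of crate_stamped_center above 0.08 m)) or (height (world z) of crate_plain_center above 0.105 m or (angle between crate_plain's own z axis and vertical below 0.2 rad and height (world z) of crate_plain_center above 0.092 m) or (angle between crate_plain's own z axis and vertical between 1.35 and 1.79 rad and height (world z) of crate_plain_center above 0.08 m))).
It fails at once if a crate is turned upside down (angle between any of crate_stamped, crate_plain's own z axis and vertical above 2.2 rad).
It fails at once if a bystander (jar, cup, hand stamp, sanding block, tape roll) is moved by more than 25 mm (distance of any of jar_cobalt, jar_iron, water_cup, stamp_a, sanding_block, tape_roll from where it was at the start of the episode above 0.025 m).
It also fails if it takes over 69 s, if anything falls off the work surface, if the arm or the gripper's body presses on something with over 40 N, if the wrist force passes 120 N, or if a joint passes its speed limit or range.

## Working session

There is one attempt and no reset: what is moved stays moved. The work goes in short steps, Python scripts to look and compute and a tool call to move; the robot and the scene stay as the last step left them, time stands still between calls to the robot, and variables do not carry over. Pictures are saved under pics/ and viewed, at most 10 in all, crops included, and the job is handed in when it is done.

Besides the shell and the picture viewer there is one more tool, called after ">>>" as name(argument=value, ...), one argument or row to a line, values as JSON. send_rows: Moves the arm, as the interface text tells. Its arguments: {"type":"object","properties":{"xyz":{"type":"array"},"dr":{"type":"array"},"jaw":{"type":"number"},"grip_force":{"type":"number"}},"required":["xyz","dr"]}

```bash
mkdir -p pics; cat > h.py <<'E'
from bench import *
import numpy as np, cv2
from scipy.spatial.transform import Rotation as R
def cam(n):
    c=calibration(n); f=200/np.tan(np.radians(c["vfov"])/2)
    K=np.array([[f,0,c["cx"]],[0,f,c["cy"]],[0,0,1]]); return K,R.from_rotvec(c["rvec"]).as_matrix(),np.array(c["tvec"]),c
def px2w(n,u,v,z):
    K,Rm,t,_=cam(n); d=Rm.T@np.linalg.inv(K)@[u,v,1]; o=-Rm.T@t
    return o+d*(z-o[2])/d[2]
def w2px(n,p):
    K,Rm,t,_=cam(n); q=K@(Rm@np.array(p)+t); return q[:2]/q[2]
def snap(n,name):
    cv2.imwrite(f"pics/{name}.png",get_image(n)[:,:,::-1])
def to_tool(p,s=None):
    s=s or get_state(); return R.from_rotvec(s["tool_rot"]).inv().apply(np.array(p)-s["position"])*1000
E
python3 - <<'E'
from h import *
s=get_state(); print(s); print(R.from_rotvec(s["tool_rot"]).as_matrix().round(3))
for n in("top","side"): print(calibration(n)); snap(n,n+"0")
import bench; print([x for x in dir(bench) if x[0]!='_']); 
try: print(nose_length)
except Exception as e: print(e)
E
```

```text
{'time': 0.0, 'joint_positions': array([ 1.12511619,  0.32181121, -0.07009972,  1.45170885,  0.02258234,
        1.37078642, -0.05688168]), 'qd': array([-1.74788844e-03, -1.45176913e-03,  1.04096921e-03, -5.57092652e-04,
       -7.61653202e-04,  1.38043261e-03, -5.72573406e-05]), 'joint_torque': array([ 7.86731380e-05, -4.91294825e+01, -4.04103007e-01, -3.12531710e+01,
       -6.40001404e-02,  4.37933556e-02,  1.90544711e-04]), 'position': array([ 0.28817118, -0.5820334 ,  0.23845225]), 'tool_rot': array([-3.05711229e+00, -7.15545350e-01,  8.07688002e-04]), 'ft_force': array([-0.59260531,  0.11841637, -0.50655173]), 'torque': array([ 0.04578033, -0.00170606, -0.05532039]), 'grip_force': 0.0, 'grip_width': 0.999390391584494}
[[ 0.896  0.444 -0.001]
 [ 0.444 -0.896  0.002]
 [-0.    -0.002 -1.   ]]
{'vfov': 42.76154184900692, 'cx': 321.60636149553306, 'cy': 193.2251561303054, 'rvec': array([ 2.16746421, -2.1086758 ,  0.16913887]), 'tvec': array([-0.1289162 ,  0.48485959,  1.43059381])}
{'vfov': 51.11680800418464, 'cx': 317.5818169521468, 'cy': 198.66906797563306, 'rvec': array([ 0.61667274, -2.51421117,  1.31878043]), 'tvec': array([0.36156853, 0.23369245, 0.90271488])}
['MotionError', 'calibration', 'close_job', 'get_image', 'get_state', 'nose_length']
0.017
```

View pics/top0.png

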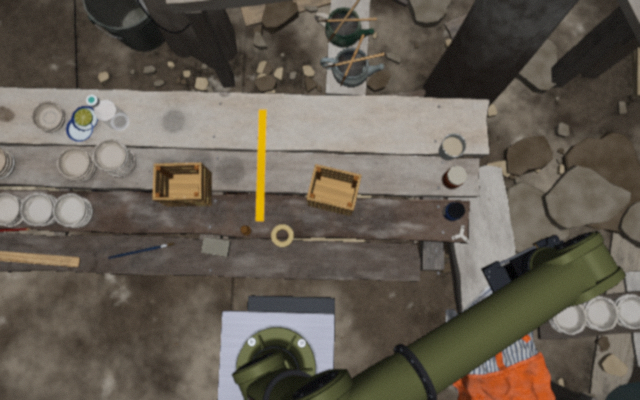

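View pics/side0.png

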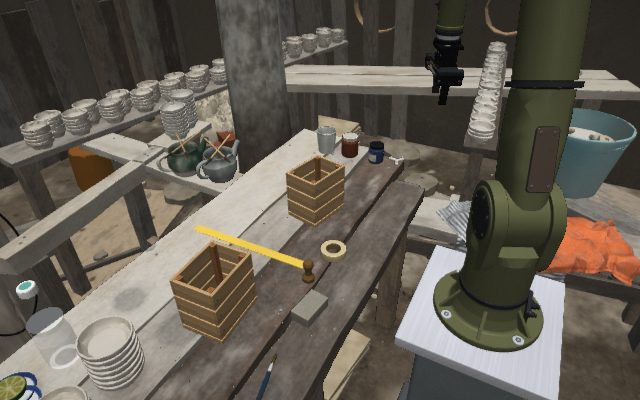

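```bash
python3 - <<'E'
from h import *
for n in("top","side"):
    K,Rm,t,_=cam(n); print(n,-Rm.T@t, Rm[2])
im=cv2.imread("pics/top0.png")[100:260,140:370]
cv2.imwrite("pics/crop0.png",cv2.resize(im,None,fx=3.47,fy=3.47,interpolation=cv2.INTER_CUBIC))
g=lambda u,v,z=0:px2w("top",u,v,z).round(3)
print("line",g(262.5,110),g(260,221)); print("tape",g(282,235,.019),"stamp",g(245,230,.05),"sand",g(215,245,.026))
print("jars",g(452,145,.079),g(456,176,.074),g(456,211,.066))
E
```

```text
top [ 0.25591837 -0.12009918  1.48942568] [ 0.15810883  0.00310422 -0.98741681]
side [0.02480007 0.70594394 0.70800158] [ 0.39261465 -0.72503426 -0.56584367]
line [0.745 0.071 0.   ] [0.407 0.063 0.   ]
tape [ 0.367 -0.005  0.019] stamp [0.375 0.098 0.05 ] sand [0.332 0.185 0.026]
jars [ 0.631 -0.482  0.079] [ 0.542 -0.493  0.074] [ 0.444 -0.494  0.066]
```

View pics/crop0.png

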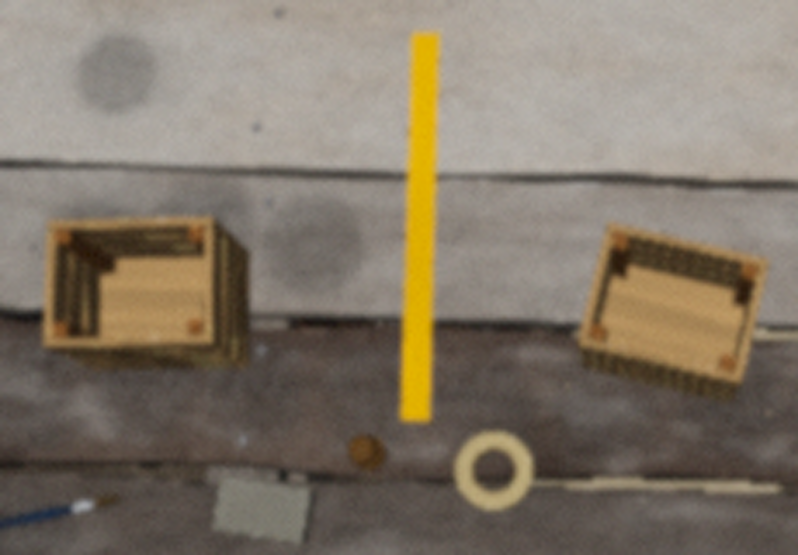

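The crop shows the rim corners of the left crate near (48,222),(212,218),(215,345),(45,345) and of the right crate near (612,227),(766,263),(741,381),(580,342).

```bash
python3 - <<'E'
from h import *
C={"L":[(48,220),(213,217),(216,345),(44,345)],"Rt":[(611,226),(767,262),(742,381),(580,342)]}
for k,q in C.items():
    P=np.array([px2w("top",140+u/3.47,100+v/3.47,.14)[:2] for u,v in q])
    ax=(P[0]+P[1]-P[2]-P[3])/2; yaw=np.arctan2(ax[1],ax[0])
    print(k,P.round(3).tolist(),"c",P.mean(0).round(3),"depth",np.linalg.norm(ax).round(3),"yaw",yaw.round(3),"near mid",((P[2]+P[3])/2).round(3))
s=get_state();
for p in ([.42,-.17,.24],):print(to_tool(p,s))
E
```

```text
L [[0.541, 0.339], [0.547, 0.211], [0.446, 0.202], [0.443, 0.334]] c [0.494 0.272] depth 0.1 yaw 0.068 near mid [0.445 0.268]
Rt [[0.548, -0.099], [0.523, -0.221], [0.43, -0.203], [0.457, -0.078]] c [ 0.489 -0.15 ] depth 0.095 yaw -0.207 near mid [ 0.443 -0.14 ]
[ 301.01882003 -310.8174243    -0.93304109]
```

>>> send_rows(
  xyz=[
    [25,-28,0],
    [50,-55,0],
    [75,-83,0],
    [100,-110,0],
    [125,-138,0],
    [150,-165,0],
    [175,-193,0],
    [200,-220,0],
    [225,-248,0],
    [250,-275,0],
  ],
  dr=[
    [0,0,0.067],
    [0,0,0.133],
    [0,0,0.2],
    [0,0,0.267],
    [0,0,0.333],
    [0,0,0.4],
    [0,0,0.467],
    [0,0,0.533],
    [0,0,0.6],
    [0,0,0.667],
  ],
  jaw=60,
)

```text
time: 0.93
position: [0.3903, -0.2231, 0.2393]
tool_rot: [3.124, -0.33, -0.001]
ft_force: [1.2, 0.0, 0.1]
grip_width: 0.69
grip_force: 0.0
```

```bash
python3 - <<'E'
from h import *
s=get_state();Rm=R.from_rotvec(s["tool_rot"]).as_matrix(); print(s["position"],Rm.round(3),s["joint_positions"].round(2)); print(to_tool([.416,-.135,.142],s))
E
```

```text
[ 0.39030876 -0.22308374  0.23926868] [[ 0.978 -0.209 -0.   ]
 [-0.209 -0.978 -0.   ]
 [-0.     0.    -1.   ]] [ 0.8  -0.1  -0.32  1.91 -0.03  1.33 -1.29]
[  6.76894224 -91.53276463  97.24153041]
```

>>> send_rows(
  xyz=[
    [1,-15,0],
    [2,-30,0],
    [3,-45,10],
    [4,-60,25],
    [5,-75,45],
    [6,-92,65],
    [7,-92,85],
    [7,-92,97],
    [7,-92,97],
    [7,-92,97],
  ],
  dr=[
    [0,0,0],
    [0,0,0],
    [0,0,0],
    [0,0,0],
    [0,0,0],
    [0,0,0],
    [0,0,0],
    [0,0,0],
    [0,0,0],
    [0,0,0],
  ],
)

```text
time: 1.77
position: [0.4156, -0.1364, 0.1421]
tool_rot: [-3.124, 0.325, 0.003]
ft_force: [-0.1, 0.4, 0.6]
grip_width: 0.687
grip_force: 0.0
```

>>> send_rows(
  xyz=[
    [6,0,0],
    [12,0,0],
    [18,0,0],
    [24,0,0],
    [30,0,0],
    [36,0,0],
    [42,0,0],
    [48,0,0],
    [54,0,0],
    [60,0,0],
  ],
  dr=[
    [0,0,0],
    [0,0,0],
    [0,0,0],
    [0,0,0],
    [0,0,0],
    [0,0,0],
    [0,0,0],
    [0,0,0],
    [0,0,0],
    [0,0,0],
  ],
)

```text
time: 2.6
position: [0.4758, -0.1491, 0.1429]
tool_rot: [3.125, -0.325, 0.001]
ft_force: [-3.3, 1.4, 4.9]
grip_width: 0.692
grip_force: 2.7
```

```bash
python3 - <<'E'
from h import *
snap("side","s1")
E
```

```text
(no output)
```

View pics/s1.png

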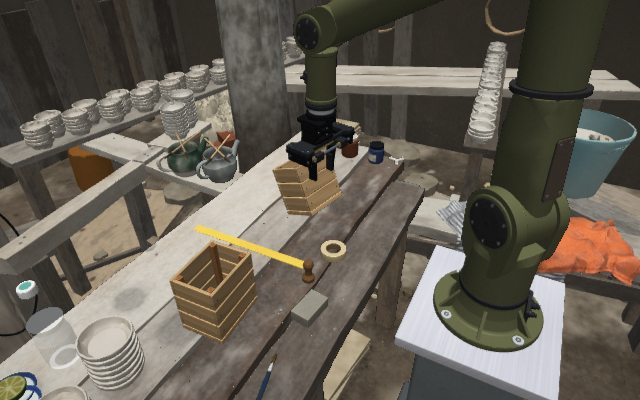

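The side view shows the right crate (about 307,190) tilting away from the robot about its far lower edge. I'll keep pushing.

>>> send_rows(
  xyz=[
    [7,0,0],
    [14,0,0],
    [21,0,0],
    [28,0,0],
    [35,0,0],
    [42,0,0],
    [49,0,0],
    [53,0,0],
    [53,0,0],
    [53,0,0],
  ],
  dr=[
    [0,0,0],
    [0,0,0],
    [0,0,0],
    [0,0,0],
    [0,0,0],
    [0,0,0],
    [0,0,0],
    [0,0,0],
    [0,0,0],
    [0,0,0],
  ],
)

```text
time: 3.48
position: [0.5266, -0.1595, 0.1418]
tool_rot: [-3.124, 0.324, 0.001]
ft_force: [0.7, 1.1, -1.1]
grip_width: 0.693
grip_force: 0.0
```

```bash
python3 - <<'E'
from h import *
snap("side","s2"); s=get_state(); print(s["position"],to_tool([.419,.267,.24],s))
im=cv2.imread("pics/s2.png")[100:270,220:420]; cv2.imwrite("pics/s2c.png",cv2.resize(im,None,fx=3,fy=3))
E
```

```text
[ 0.52637952 -0.15957147  0.14185921] [-192.85374594 -395.42104288  -97.85105796]
```

View pics/s2c.png

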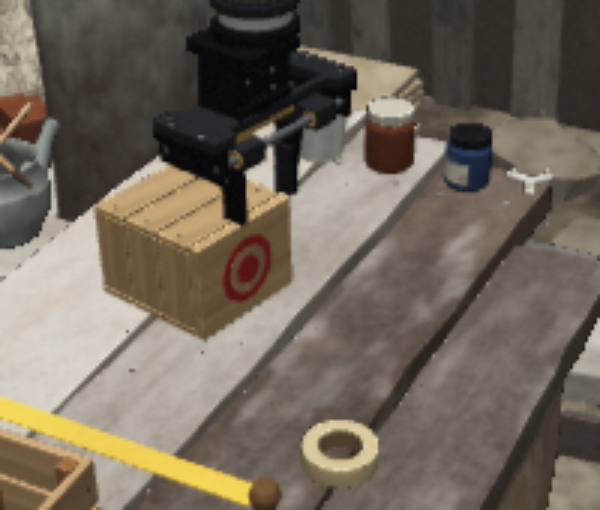

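The near underside shows the red ring (crop 247,268), so the right crate is the stamped one and it is lying. Next is the left crate.

>>> send_rows(
  xyz=[
    [-10,0,-25],
    [-25,-10,-55],
    [-45,-35,-80],
    [-65,-65,-98],
    [-85,-97,-98],
    [-105,-130,-98],
    [-125,-162,-98],
    [-145,-195,-98],
    [-165,-228,-98],
    [-175,-260,-98],
  ],
  dr=[
    [0,0,0],
    [0,0,0],
    [0,0,-0.035],
    [0,0,-0.07],
    [0,0,-0.105],
    [0,0,-0.14],
    [0,0,-0.175],
    [0,0,-0.21],
    [0,0,-0.245],
    [0,0,-0.275],
  ],
)

```text
time: 4.37
position: [0.4067, 0.1325, 0.2402]
tool_rot: [3.137, 0.11, -0.0]
ft_force: [1.0, 0.2, -0.1]
grip_width: 0.692
grip_force: 0.0
```

```bash
python3 - <<'E'
from h import *
s=get_state();Rm=R.from_rotvec(s["tool_rot"]).as_matrix(); print(s["position"],Rm.round(3)); print(to_tool([.4195,.267,.142],s))
E
```

```text
[0.40666431 0.13247891 0.24023633] [[ 0.998  0.07  -0.   ]
 [ 0.07  -0.998 -0.002]
 [-0.     0.002 -1.   ]]
[  22.25740604 -133.50170943   97.94363184]
```

>>> send_rows(
  xyz=[
    [3,-22,0],
    [6,-44,0],
    [9,-67,0],
    [12,-90,10],
    [15,-112,30],
    [18,-134,50],
    [21,-134,70],
    [22,-134,90],
    [22,-134,98],
    [22,-134,98],
  ],
  dr=[
    [0,0,0],
    [0,0,0],
    [0,0,0],
    [0,0,0],
    [0,0,0],
    [0,0,0],
    [0,0,0],
    [0,0,0],
    [0,0,0],
    [0,0,0],
  ],
)

```text
time: 5.2
position: [0.4202, 0.2648, 0.1404]
tool_rot: [3.138, 0.107, -0.007]
ft_force: [-0.2, -0.9, 0.4]
grip_width: 0.687
grip_force: 0.0
```

>>> send_rows(
  xyz=[
    [6,0,0],
    [12,0,0],
    [18,0,0],
    [24,0,0],
    [30,0,0],
    [36,0,0],
    [42,0,0],
    [48,0,0],
    [54,0,0],
    [60,0,0],
  ],
  dr=[
    [0,0,0],
    [0,0,0],
    [0,0,0],
    [0,0,0],
    [0,0,0],
    [0,0,0],
    [0,0,0],
    [0,0,0],
    [0,0,0],
    [0,0,0],
  ],
)

```text
time: 6.03
position: [0.4826, 0.2701, 0.1429]
tool_rot: [-3.14, -0.107, -0.001]
ft_force: [-3.6, 0.3, 6.3]
grip_width: 0.686
grip_force: 2.9
```

>>> send_rows(
  xyz=[
    [7,0,0],
    [14,0,0],
    [21,0,0],
    [28,0,0],
    [35,0,0],
    [42,0,0],
    [49,0,0],
    [53,0,0],
    [53,0,0],
    [53,0,0],
  ],
  dr=[
    [0,0,0],
    [0,0,0],
    [0,0,0],
    [0,0,0],
    [0,0,0],
    [0,0,0],
    [0,0,0],
    [0,0,0],
    [0,0,0],
    [0,0,0],
  ],
)

```text
time: 6.87
position: [0.5346, 0.2732, 0.1416]
tool_rot: [3.14, 0.106, -0.002]
ft_force: [0.6, -0.2, -0.4]
grip_width: 0.689
grip_force: 0.0
```

>>> send_rows(
  xyz=[
    [-10,0,-25],
    [-20,0,-55],
    [-35,0,-80],
    [-55,25,-98],
    [-60,60,-98],
    [-60,95,-98],
    [-60,130,-98],
    [-60,165,-98],
    [-60,200,-98],
    [-60,200,-98],
  ],
  dr=[
    [0,0,0],
    [0,0,0],
    [0,0,0],
    [0,0,0],
    [0,0,0],
    [0,0,0],
    [0,0,0],
    [0,0,0],
    [0,0,0],
    [0,0,0],
  ],
)

```text
time: 7.7
position: [0.4884, 0.0611, 0.2397]
tool_rot: [3.135, 0.089, -0.002]
ft_force: [-0.2, -0.7, 0.2]
grip_width: 0.689
grip_force: 0.0
```

```bash
python3 - <<'E'
from h import *
snap("side","s3"); snap("top","t3"); s=get_state(); print(s["position"],R.from_rotvec(s["tool_rot"]).as_matrix().round(3),s["joint_positions"].round(2))
im=cv2.imread("pics/t3.png")[90:250,140:370]; a=cv2.resize(im,None,fx=2.6,fy=2.6,interpolation=cv2.INTER_CUBIC)
b=cv2.imread("pics/s3.png")[150:350,100:420]; b=cv2.resize(b,(a.shape[1],180))
cv2.imwrite("pics/c3.png",np.vstack([a,b]))
E
```

```text
[0.48796279 0.06817033 0.23998027] [[ 0.998  0.064 -0.001]
 [ 0.064 -0.998 -0.001]
 [-0.001  0.    -1.   ]] [ 0.6   0.02 -0.79  1.81  0.01  1.32 -1.7 ]
```

View pics/c3.png

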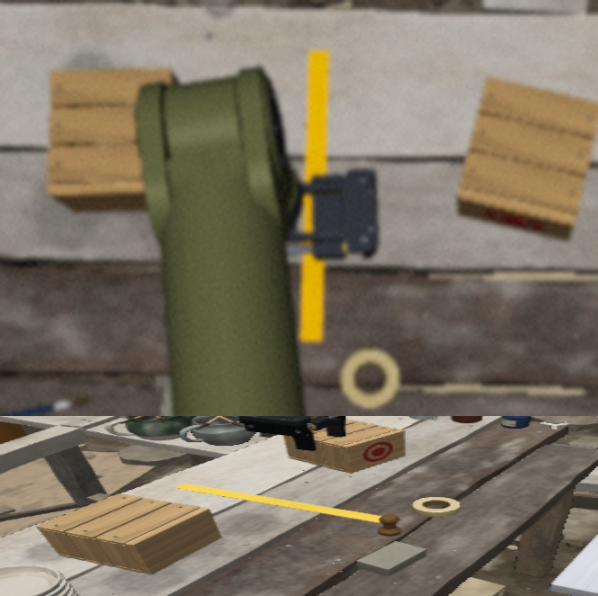

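Both crates are lying. In the top crop the stamped crate's top corners are near (488,77), (460,200) and (573,225).

```bash
python3 - <<'E'
from h import *
P=[px2w("top",140+u/2.6,90+v/2.6,.1)[:2] for u,v in [(488,77),(460,198),(573,224)]]
P=np.array(P); c=(P[0]+P[2])/2; print(P.round(3).tolist(),"far-right",(P[0]+P[2]-P[1]).round(3),"c",c.round(3),np.linalg.norm(P[0]-P[1]),np.linalg.norm(P[2]-P[1]))
z=(P[0]-P[1]);z/=np.linalg.norm(z);print("dir",np.arctan2(z[1],z[0]),"com",((P[1]+P[2])/2+z*.049).round(3))
print(to_tool([.58,-.30,.24]))
E
```

```text
[[0.689, -0.127], [0.554, -0.101], [0.529, -0.222]] far-right [ 0.664 -0.248] c [ 0.609 -0.174] 0.1373925597256862 0.12368224648049611
dir -0.19400324557280096 com [ 0.59  -0.171]
[6.83029200e+01 3.73302750e+02 1.06155185e-01]
```

>>> send_rows(
  xyz=[
    [8,36,0],
    [16,72,0],
    [25,108,0],
    [33,144,0],
    [42,180,0],
    [50,216,0],
    [58,252,0],
    [67,288,0],
    [75,324,0],
    [84,360,0],
  ],
  dr=[
    [0,0,-0.11],
    [0,0,-0.22],
    [0,0,-0.33],
    [0,0,-0.44],
    [0,0,-0.55],
    [0,0,-0.66],
    [0,0,-0.77],
    [0,0,-0.88],
    [0,0,-0.99],
    [0,0,-1.1],
  ],
)

```text
time: 8.63
position: [0.5977, -0.2831, 0.2402]
tool_rot: [-2.613, -1.742, -0.001]
ft_force: [0.5, -0.1, 0.5]
grip_width: 0.686
grip_force: 0.0
```

```bash
python3 - <<'E'
from h import *
s=get_state();M=R.from_rotvec(s["tool_rot"]).as_matrix();print(s["position"],s["joint_positions"].round(2),np.arctan2(M[1,0],M[0,0])); print(to_tool([.60,-.305,.065],s))
E
```

```text
[ 0.59766442 -0.28306065  0.24024919] [ 0.88  0.41 -0.64  1.4   0.25  1.41 -0.16] 1.1760436120395783
[-19.53351377  10.62584329 175.22729138]
```

>>> send_rows(
  xyz=[
    [-10,5,0],
    [-20,11,0],
    [-20,11,0],
    [-20,11,20],
    [-20,11,50],
    [-20,11,80],
    [-20,11,110],
    [-20,11,140],
    [-20,11,165],
    [-20,11,175],
  ],
  dr=[
    [0,0,-0.1],
    [0,0,-0.2],
    [0,0,-0.3],
    [0,0,-0.418],
    [0,0,-0.418],
    [0,0,-0.418],
    [0,0,-0.418],
    [0,0,-0.418],
    [0,0,-0.418],
    [0,0,-0.418],
  ],
)

```text
time: 9.47
position: [0.5972, -0.3031, 0.061]
tool_rot: [-2.197, -2.236, 0.001]
ft_force: [-1.6, 0.3, -1.4]
grip_width: 0.691
grip_force: 0.0
```

>>> send_rows(
  xyz=[
    [7,0,0],
    [14,0,0],
    [21,0,0],
    [28,0,0],
    [35,0,0],
    [42,0,0],
    [49,0,0],
    [56,0,0],
    [63,0,0],
    [70,0,0],
  ],
  dr=[
    [0,0,0],
    [0,0,0],
    [0,0,0],
    [0,0,0],
    [0,0,0],
    [0,0,0],
    [0,0,0],
    [0,0,0],
    [0,0,0],
    [0,0,0],
  ],
)

```text
time: 10.3
position: [0.598, -0.2364, 0.0658]
tool_rot: [2.205, 2.236, -0.0]
ft_force: [0.9, -2.1, 0.3]
grip_width: 0.689
grip_force: 0.9
```

>>> send_rows(
  xyz=[
    [7,0,0],
    [14,0,0],
    [21,0,0],
    [28,0,0],
    [35,0,0],
    [42,0,0],
    [49,0,0],
    [56,0,0],
    [63,0,0],
    [70,0,0],
  ],
  dr=[
    [0,0,0],
    [0,0,0],
    [0,0,0],
    [0,0,0],
    [0,0,0],
    [0,0,0],
    [0,0,0],
    [0,0,0],
    [0,0,0],
    [0,0,0],
  ],
)

```text
time: 11.13
position: [0.5967, -0.1658, 0.0656]
tool_rot: [2.205, 2.238, -0.0]
ft_force: [-0.4, -4.3, 3.0]
grip_width: 0.695
grip_force: 1.9
```

```bash
python3 - <<'E'
from h import *
snap("side","s4"); s=get_state();print(s["position"])
cv2.imwrite("pics/c4.png",cv2.resize(cv2.imread("pics/s4.png")[100:300,150:430],None,fx=2,fy=2))
E
```

```text
[ 0.59672183 -0.16334618  0.0656335 ]
```

View pics/c4.png

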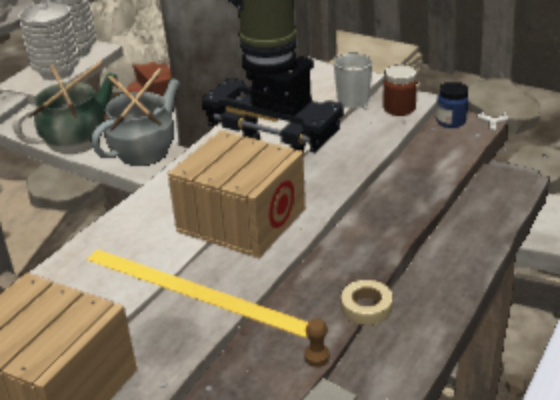

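The crate now sits square to the line and is sliding well (ring at crop 283,203). About 157 mm remain.

>>> send_rows(
  xyz=[
    [8,0,0],
    [16,0,0],
    [24,0,0],
    [32,0,0],
    [40,0,0],
    [48,0,0],
    [56,0,0],
    [64,0,0],
    [72,0,0],
    [80,0,0],
  ],
  dr=[
    [0,0,0],
    [0,0,0],
    [0,0,0],
    [0,0,0],
    [0,0,0],
    [0,0,0],
    [0,0,0],
    [0,0,0],
    [0,0,0],
    [0,0,0],
  ],
)

```text
time: 12.02
position: [0.5954, -0.0857, 0.0656]
tool_rot: [2.205, 2.238, -0.0]
ft_force: [0.1, -4.1, 2.9]
grip_width: 0.689
grip_force: 2.1
```

>>> send_rows(
  xyz=[
    [9,0,0],
    [18,0,0],
    [27,0,0],
    [36,0,0],
    [45,0,0],
    [54,0,0],
    [63,0,0],
    [69,0,0],
    [73,0,0],
    [75,0,0],
  ],
  dr=[
    [0,0,0],
    [0,0,0],
    [0,0,0],
    [0,0,0],
    [0,0,0],
    [0,0,0],
    [0,0,0],
    [0,0,0],
    [0,0,0],
    [0,0,0],
  ],
)

```text
time: 12.85
position: [0.5942, -0.0106, 0.0656]
tool_rot: [-2.204, -2.239, 0.0]
ft_force: [-0.0, -5.1, 5.3]
grip_width: 0.688
grip_force: 2.6
```

>>> send_rows(
  xyz=[
    [0,0,0],
    [-8,0,0],
    [-20,0,0],
    [-35,0,-10],
    [-60,0,-40],
    [-90,0,-70],
    [-120,0,-100],
    [-150,0,-130],
    [-180,0,-150],
    [-210,0,-170],
  ],
  dr=[
    [0,0,0],
    [0,0,0],
    [0,0,0],
    [0,0,0],
    [0,0,0],
    [0,0,0],
    [0,0,0],
    [0,0,0],
    [0,0,0],
    [0,0,0],
  ],
)

```text
time: 13.68
position: [0.5971, -0.224, 0.2372]
tool_rot: [2.205, 2.236, 0.001]
ft_force: [0.4, -0.7, 0.6]
grip_width: 0.687
grip_force: 0.0
```

```bash
python3 - <<'E'
from h import *
snap("top","t5"); print(get_state()["position"])
cv2.imwrite("pics/c5.png",cv2.resize(cv2.imread("pics/t5.png")[90:250,140:370],None,fx=3,fy=3,interpolation=cv2.INTER_CUBIC))
E
```

```text
[ 0.59767197 -0.23359468  0.24053698]
```

View pics/c5.png

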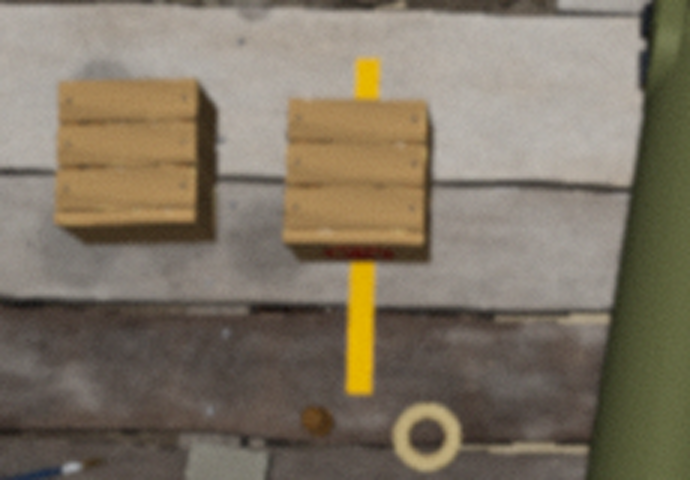

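The stamped crate (top face columns 287–427) straddles the line (column about 364), square to it. The other crate is well clear.

```bash
python3 - <<'E'
from h import *
g=lambda u,v,z:px2w("top",140+u/3,90+v/3,z)
print(g(287,170,.1),g(428,170,.1),g(364.5,170,0),g(57,150,.1),g(197,150,.1))
a,b,l=g(287,170,.1)[1],g(428,170,.1)[1],g(364.5,170,0)[1]
print((a+b)/2-l)
if abs((a+b)/2-l)<.015: print(close_job())
E
```

```text
[0.60349822 0.1279647  0.1       ] [ 0.60713748 -0.00332407  0.1       ] [0.63065846 0.06846655 0.        ] [0.6167151  0.34354794 0.1       ] [0.62033708 0.21296367 0.1       ]
-0.006146236266613543
the job is handed in; nothing more can be done
None
```

The job is handed in after about 14 s of robot time. Both crates lie on their far sides: the stamped one is square across the yellow line, its middle measured about 6 mm off it, and the plain one is about 210 mm clear. No judging result came back.

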